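# Re-rank the trophies on the display risers

## Robot

A 6-joint arm with a two-finger parallel gripper is mounted at the origin on the work surface. World frame = base frame: x ahead of the robot, y to its left, z up, the work surface at z = 0. Lengths are in m, angles in rad, forces in N, time in s.
With the tool pointing down it reaches from about 0.35 to 0.8 m from the base axis. Payload 7.3 kg.
Tool frame: the origin (TCP) lies between the finger pads; the fingertips stand 25 mm ahead of it and the grasp point (between the pads) lies 6 mm ahead of it (r.tip_extent is the distance from the TCP to the fingertips, in m); z points along the fingers, y is the line along which they close (so a half turn about z gives the same grasp; the last joint's range is limited). The gripper opens to 85 mm and grips with 20 to 120 N. Pads are 22 mm wide; open, the fingers measure 114 mm over their backs; the gripper's body (76 mm by 85 mm) begins 54 mm behind the grasp point. The pads swing forward as they close: fully open they stand 13 mm farther back than shut.
Start: joints at [-1.386, 0.342, 1.524, -0, 1.275, -0.146], TCP at [0.171, -0.497, 0.256] pointing down, gripper open.
Joint ranges: [-2.53, 2.53], [-0.77, 2.02], [0.04, 2.7], [-1, 4.14], [0.28, 2.66], [-3.11, 3.11]. Speed limits (rad/s): [2.57, 2.57, 3.14, 3.14, 3.14, 3.14].

## Interface

Orientations are given as a unit quaternion [x, y, z, w].
In Python, from workcell import r, command_gripper, optics gives the robot as it stands. The module is installed in compiled form; this text tells all that it offers. Calls block until the motion is done:
- r.reach(position, orientation): joint-space move of the TCP to a pose.
- r.move_straight(position, orientation=None, speed=0.15, max_force=None): straight line of the TCP; orientation=None keeps the orientation; speed is the mean speed in m/s. With max_force (N) it stops when the force on the tool has changed by that much, and returns True; else False.
- r.movej(angles): joint-space move.
- command_gripper(opening, force=None): finger opening in m; force is the grip in N (None keeps the last); returns when the fingers have stopped.
- r.hold(seconds).
- r.solve_ik(position, orientation): joint angles nearest the present ones, or None.
- r.read_state(): the state.
- optics.get_image(name): name is "scene" or "top" or "wrist"; returns (picture, depth): 400x640x3 uint8, red, green, blue; 400x640 float32, m along the optical axis (not along the pixel's ray), 0 where there is no reading.
- optics.camera_model(name): a dict with "K" (3x3 intrinsics, pixels), "R" (3x3) and "t" (3): a world point X has camera coordinates R X + t; the wrist camera has in their place "tool_from_camera" (4x4, takes a point from camera to tool coordinates, whose origin is the TCP and whose axes are the flange's). Camera axes: x right, y down, z forward; pixel columns grow to the right and rows downward; lengths in m; the calibration is good to about 2 mm. A picture is of the moment at which its call begins: read the wrist's pose just before it. camera_model takes no time and is no camera call.
A pose or a line that the arm cannot do raises r.PlanningError and nothing moves.
- r.finish_job(): hands the job in; it is judged then, once.
The state is a dict: "time_s": time; "joint_positions": joint angles; "dq": joint speeds; "tau": joint torques, N m; "eef_pos": TCP position; "eef_rot": TCP orientation; "contact_force": force on the tool from outside, world axes, zero at the start; "torque": the same for the moment, N m; "grip_width": finger opening in m; "grip_force": force on a finger pad.
Only numpy, scipy, OpenCV 4.12 (cv2) and the standard library are available. Lean on these libraries where they do the work, as an engineer would, in place of code of your own. Each camera call takes 0.05 s, during which the arm holds its last target. There are 200 camera calls.

## Task

The three second-hand trophies stand on the wrong plywood display risers: rearrange them so that the tallest trophy (the cup) stands on the tallest riser, the middle one (the column) on the middle, round riser and the smallest (the medal) on the lowest riser, each upright and centred on its riser. Stand a trophy on the empty grey felt pad to free a place on the way (the pad is empty again at the end); never tip a trophy over or let it touch the bare table, and leave the puck, the cone and the dumbbell where they are.

Things in the scene. Friction and masses are not known exactly. Their poses are not given: they have to be found in the camera images.
- cup: the tallest trophy, loose, about 400 g: a steel two-handled cup on a round black base (64 mm dia, 25 mm high), 140 mm tall overall. Its bowl is an open cylinder 48 mm in outer diameter from 92 to 140 mm up; two thin loop handles stick out at its +y and -y sides (to 40 mm from the axis), so grip the bowl along the cup's x axis. Origin: centre of its underside, z up its axis
- column: the middle trophy, loose, about 350 g: a plain round steel column, 32 mm dia from 31 to 92 mm up, topped by a small 24 mm ball, on a square black base 60 x 60 x 25 mm; 115 mm tall overall. Origin: centre of its underside, z up its axis, x and y along the base's sides
- medal: the smallest trophy, loose, about 250 g: an upright steel disc (a big medal) 52 mm dia and 16 mm thick, its faces looking along its x axis, its centre 59 mm up, on a black base 45 (x) x 64 (y) x 20 mm; 85 mm tall overall. Grip the disc by its two faces (along x). Origin: centre of its underside
- riser_tall: the tallest display riser: square plywood block 110 x 110 mm, 60 mm high, fixed. Origin: centre of its underside; its top is 60 mm above it. At the start the column trophy stands on it
- riser_mid: the middle display riser: round plywood disc 110 mm dia, 40 mm high, fixed. Origin: centre of its underside; its top is 40 mm above it. At the start the medal trophy stands on it
- riser_low: the lowest display riser: oblong plywood slab 130 (x) x 90 (y) mm, 20 mm high, fixed. Origin: centre of its underside; its top is 20 mm above it. At the start the cup trophy stands on it
- mat: the free spot: square grey felt-covered pad 120 x 120 mm, 8 mm thick, fixed and empty at the start. Origin: centre of its underside; its top is 8 mm above it
- puck: bystander, loose: black rubber hockey puck, 76 mm dia, 25 mm high, lying flat. Origin: centre of its underside
- cone: bystander, loose: orange training cone, 120 mm tall, on a foot 100 x 100 mm. Origin: centre of its underside
- dumbbell: bystander, loose: small dumbbell lying along its y axis, two black hexagonal heads, 130 mm long, about 52 mm wide and 45 mm high. Origin: below its middle, on the table
Mind the look-alikes: they are no part of the job. What is shaped like the cup but green is not meant. Of the things shaped like the mat, the grey one is meant.

How it is judged:
On the way:
1. one of the trophies stands upright, released and at rest on the grey felt pad (its centre within 40 mm of the pad's centre) (((horizontal distance between cup and mat below 0.04 m and z of cup in the frame of mat between 0.004 and 0.012 m and angle between cup's own z axis and vertical below 0.06 rad and linear speed of cup below 0.02 m/s and contact force between the fingers and cup below 0.2 N) or (horizontal distance between column and mat below 0.04 m and z of column in the frame of mat between 0.004 and 0.012 m and angle between column's own z axis and vertical below 0.06 rad and linear speed of column below 0.02 m/s and contact force between the fingers and column below 0.2 N) or (horizontal distance between medal and mat below 0.04 m and z of medal in the frame of mat between 0.004 and 0.012 m and angle between medal's own z axis and vertical below 0.06 rad and linear speed of medal below 0.02 m/s and contact force between the fingers and medal below 0.2 N))), for 0.2 s.
At the end, for the whole second after the job is handed in: cup on the tall riser, column on the middle riser, medal on the low riser: each trophy's centre within 14 mm of its riser's centre, its underside within 4 mm of the riser's top, upright within 0.06 rad and at rest (horizontal distance between cup and riser_tall below 0.014 m and z of cup in the frame of riser_tall between 0.056 and 0.064 m and angle between each of cup, column, medal's own z axis and vertical below 0.06 rad and linear speed of each of cup, column, medal below 0.02 m/s and horizontal distance between column and riser_mid below 0.014 m and z of column in the frame of riser_mid between 0.036 and 0.044 m and horizontal distance between medal and riser_low below 0.014 m and z of medal in the frame of riser_low between 0.016 and 0.024 m); the robot touches nothing.
It fails at once if a trophy tips over (angle between any of cup, column, medal's own z axis and vertical above 0.6 rad).
It fails at once if a trophy touches the bare table (height (world z) of any of cup, column, medal below 0.004 m).
It fails at once if the puck, the cone or the dumbbell is moved by more than 15 mm (distance of any of puck, cone, dumbbell from where it was at the start of the episode above 0.015 m).
It also fails if it takes over 109 s, if anything falls off the work surface, if the arm or the gripper's body presses on something with over 40 N, if the wrist force passes 120 N, or if a joint passes its speed limit or range.

## Working session

There is one attempt and no reset: what is moved stays moved. The work goes in short steps, each a Python script; the robot and the scene stay as the last script left them, time stands still between calls to the robot, and variables do not carry over. Pictures are saved under pics/ and viewed, at most 14 in all, crops included, and the job is handed in when it is done.

```bash
mkdir -p pics; python3 - <<'E'
from workcell import r, optics
import cv2, numpy as np
for n in ("top","scene"):
    im,d=optics.get_image(n); cv2.imwrite(f"pics/{n}0.png",im[:,:,::-1]); np.savez(f"{n}0.npz",im=im,d=d)
    print(n,optics.camera_model(n), (d==0).mean())
print(optics.camera_model("wrist")); print(r.read_state(), r.tip_extent)
E
```

```text
top {'K': array([[442.45880141,   0.        , 327.1857621 ],
       [  0.        , 442.45880141, 196.83821819],
       [  0.        ,   0.        ,   1.        ]]), 'R': array([[ 0.00665222, -0.99996098,  0.00581249],
       [-0.9920739 , -0.00732891, -0.12544189],
       [ 0.12547959, -0.00493195, -0.99208394]]), 't': array([-0.1101663 ,  0.5515068 ,  1.23095277])} 0.00391796875
scene {'K': array([[408.23868618,   0.        , 318.50030991],
       [  0.        , 408.23868618, 203.68032297],
       [  0.        ,   0.        ,   1.        ]]), 'R': array([[ 0.67219486,  0.74028328,  0.01160746],
       [ 0.48236811, -0.42600037, -0.76540492],
       [-0.56167169,  0.52010032, -0.64344431]]), 't': array([-0.33590083, -0.26107345,  1.50339379])} 0.00769140625
{'K': array([[358.95818668,   0.        , 319.66717458],
       [  0.        , 358.95818668, 197.06853611],
       [  0.        ,   0.        ,   1.        ]]), 'tool_from_camera': array([[-2.78966171e-04, -9.51693473e-01, -3.07049599e-01,
         7.90482626e-02],
       [ 9.99998498e-01, -7.90694554e-04,  1.54220392e-03,
       
[... 222 characters left out ...]
s': array([-1.38597118e+00,  3.42669636e-01,  1.52492014e+00, -1.74928530e-05,
        1.27540883e+00, -1.46013572e-01]), 'dq': array([ 9.66104010e-05, -1.73582377e-03, -3.17009645e-03, -1.83241253e-03,
        1.24885490e-04, -3.85040255e-04]), 'tau': array([ 1.71609623e-03, -4.34449196e+01, -2.46489501e+01, -1.29901464e-04,
        4.62750380e-03, -1.57665863e-05]), 'eef_pos': array([ 0.17048841, -0.49620304,  0.2556873 ]), 'eef_rot': array([ 9.86348724e-01,  1.64668458e-01, -2.20051951e-05, -7.02681358e-04]), 'contact_force': array([ 0.13547487, -1.05110865,  0.21816274]), 'torque': array([-0.04877982, -0.0616101 , -0.00452617]), 'grip_force': 0.0, 'grip_width': 0.08545463234599932} 0.025
```

View pics/top0.png

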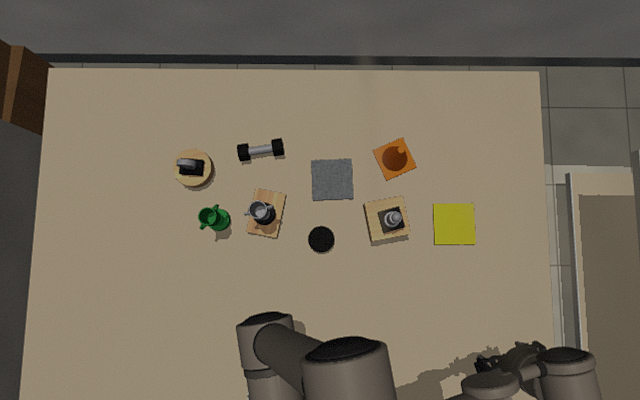

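View pics/scene0.png

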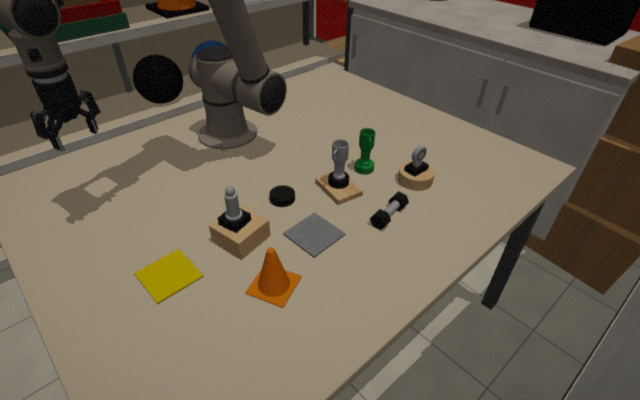

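The top view shows the candidates. For the cup: steel cup at (262,212) on the oblong riser, and the green look-alike at (213,218), which I reject. For the mat: grey pad at (332,179), and the yellow pad at (454,224), which I reject. The column is at (393,218) on the square riser and the medal at (190,167) on the round riser. The bystanders are the puck (321,239), cone (394,158) and dumbbell (260,150). The scene view agrees: steel cup (340,165), green (366,150), grey pad (314,234).

```bash
cat > h.py <<'E'
from workcell import r, command_gripper, optics
import cv2, numpy as np
from scipy.spatial.transform import Rotation as Rot
def cloud(name, im=None, d=None, save=None):
    "world points (h,w,3), picture, valid mask"
    m=optics.camera_model(name)
    if name=="wrist":
        s=r.read_state(); T=m["tool_from_camera"]; Q=Rot.from_quat(s["eef_rot"]).as_matrix()
        A=Q@T[:3,:3]; b=Q@T[:3,3]+s["eef_pos"]
    else: A=m["R"].T; b=-A@m["t"]
    if im is None: im,d=optics.get_image(name)
    if save: cv2.imwrite(f"pics/{save}.png",im[:,:,::-1]); np.savez(f"{save}.npz",im=im,d=d,A=A,b=b)
    v,u=np.indices(d.shape); K=m["K"]
    P=np.stack([(u-K[0,2])/K[0,0]*d,(v-K[1,2])/K[1,1]*d,d],-1)@A.T+b
    return P,im,d>0
E
python3 - <<'E'
from h import *
W={}
for n in ("top","scene"):
    z=np.load(n+"0.npz"); P,im,ok=cloud(n,z["im"],z["d"]); W[n]=(P,ok,im)
P,ok,im=W["top"]
print("table z",np.median(P[300:310,100:200,2]))
for nm,(u,v) in dict(cup=(262,212),green=(213,218),col=(393,218),medal=(190,167),mat=(332,179),yel=(454,224),puck=(321,239),cone=(394,158),db=(260,150)).items():
    c=P[v,u]; out=[]
    for n in W:
        Q,o,_=W[n]; k=o&(np.hypot(Q[...,0]-c[0],Q[...,1]-c[1])<.1)&(Q[...,2]>.004)
        zz=Q[k][:,2]; h=np.histogram(zz,bins=np.arange(0,.24,.01))[0]
        out.append((n,round(np.percentile(zz,99.5),3) if len(zz) else 0,h.tolist()))
    print(nm,c.round(3),out)
crop=cv2.resize(W["scene"][2][120:260,200:450,::-1],None,fx=3,fy=3,interpolation=cv2.INTER_CUBIC); cv2.imwrite("pics/crop.png",crop)
E
```

```text
table z -0.00023007346692183184
cup [0.501 0.069 0.102] [('top', np.float64(0.162), [171, 421, 515, 14, 144, 13, 0, 0, 0, 40, 91, 29, 32, 25, 32, 67, 31, 0, 0, 0, 0, 0, 0]), ('scene', np.float64(0.161), [84, 331, 270, 57, 150, 58, 17, 25, 24, 23, 24, 36, 44, 63, 91, 107, 14, 0, 0, 0, 0, 0, 0])]
green [0.486 0.206 0.082] [('top', np.float64(0.147), [205, 64, 210, 33, 0, 0, 0, 32, 73, 38, 42, 50, 43, 76, 37, 1, 0, 0, 0, 0, 0, 0, 0]), ('scene', np.float64(0.14), [39, 48, 127, 49, 19, 15, 23, 19, 20, 37, 39, 56, 76, 93, 11, 0, 0, 0, 0, 0, 0, 0, 0])]
col [ 0.482 -0.273  0.172] [('top', np.float64(0.176), [254, 15, 13, 17, 17, 394, 659, 13, 261, 66, 9, 5, 8, 7, 12, 45, 18, 51, 0, 0, 0, 0, 0]), ('scene', np.float64(0.173), [94, 154, 160, 161, 170, 519, 384, 99, 258, 60, 40, 40, 44, 40, 44, 63, 43, 29, 0, 0, 0, 0, 0])]
medal [0.627 0.274 0.084] [('top', np.float64(0.126), [154, 37, 41, 386, 373, 134, 105, 3, 10, 12, 27, 46, 60, 0, 0, 0, 0, 0, 0, 0, 0, 0, 0]), ('scene', np.float64(0.124), [61, 99, 93, 223, 208, 121, 80, 20, 25, 38, 42, 44, 36, 0, 0, 0, 0, 0, 0, 0, 0, 0, 0])]
mat [ 0.608 -0.12
[... 498 characters left out ...]
.float64(0.032), [299, 7, 524, 23, 0, 0, 0, 0, 0, 0, 0, 0, 0, 0, 0, 0, 0, 0, 0, 0, 0, 0, 0]), ('scene', np.float64(0.029), [46, 65, 354, 0, 0, 0, 0, 0, 0, 0, 0, 0, 0, 0, 0, 0, 0, 0, 0, 0, 0, 0, 0])]
cone [ 0.657 -0.292  0.08 ] [('top', np.float64(0.124), [800, 147, 50, 48, 55, 45, 39, 42, 36, 28, 29, 29, 29, 0, 0, 0, 0, 0, 0, 0, 0, 0, 0]), ('scene', np.float64(0.121), [639, 120, 122, 111, 104, 101, 89, 78, 79, 60, 52, 58, 22, 0, 0, 0, 0, 0, 0, 0, 0, 0, 0])]
db [0.688 0.09  0.031] [('top', np.float64(0.05), [251, 8, 115, 225, 226, 3, 0, 0, 0, 0, 0, 0, 0, 0, 0, 0, 0, 0, 0, 0, 0, 0, 0]), ('scene', np.float64(0.048), [32, 58, 148, 213, 177, 0, 0, 0, 0, 0, 0, 0, 0, 0, 0, 0, 0, 0, 0, 0, 0, 0, 0])]
```

View pics/crop.png

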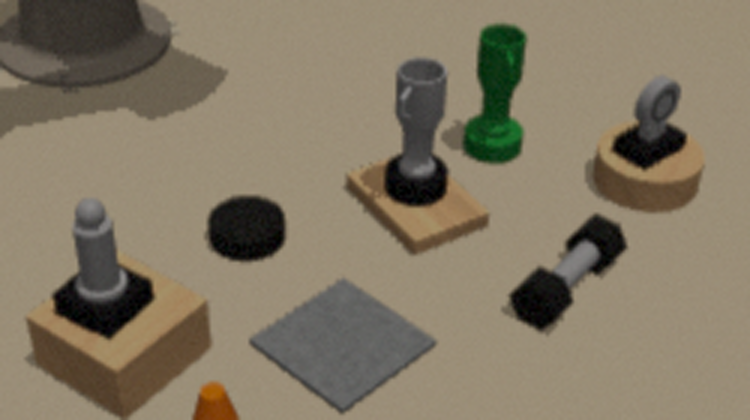

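The crop confirms the steel cup on the oblong riser, with the green cup beside it on bare table. Heights in both views agree with the text. Next I take close wrist views from two sides for accurate poses.

```bash
cat >> h.py <<'E'
def down(psi): return (Rot.from_euler("z",psi)*Rot.from_euler("x",np.pi)).as_quat()
def look(x,y,psi,z,save):
    r.reach([x,y,z],down(psi)); r.hold(.3); return cloud("wrist",save=save)
E
python3 - <<'E'
from h import *
T=dict(col=(.47,-.27),mid=(.55,-.08),cup=(.50,.07),med=(.58,.25))
t0=r.read_state()["time_s"]
for k,add in ((0,0.),(1,np.pi)):
    for n in (list(T) if k==0 else list(T)[::-1]):
        x,y=T[n]; a=np.arctan2(y,x)+add
        for z in (.38,.36,.34):
            try: look(x,y,a,z,f"w_{n}{k}"); break
            except r.PlanningError as e: print(n,k,z,e)
print(r.read_state()["time_s"]-t0)
a=[cv2.resize(cv2.imread(f"pics/w_{n}{k}.png"),(400,250)) for n in ("cup","med") for k in (0,1)]
cv2.imwrite("pics/mont.png",np.vstack([np.hstack(a[:2]),np.hstack(a[2:])]))
E
```

```text
11.55
```

View pics/mont.png

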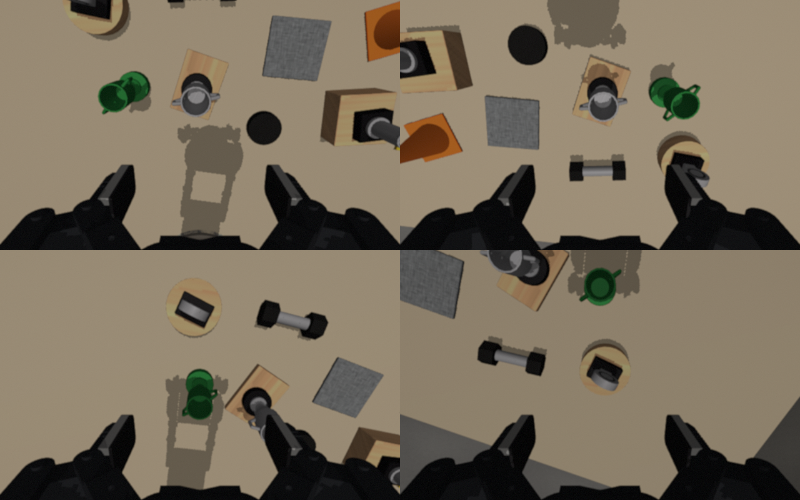

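The montage shows all things clear. The cup's handles are seen at (172,102)/(222,102) in the upper-left tile, and the medal disc on its base at (193,308) in the lower-left tile. Now I fit the poses per view and compare.

```bash
cat >> h.py <<'E'
def band(f,c,rad,z0,z1,cloudP=None):
    if cloudP is None:
        z=np.load(f+".npz"); im,d=z["im"],z["d"]; K=optics.camera_model("wrist")["K"]
        v,u=np.indices(d.shape)
        P=np.stack([(u-K[0,2])/K[0,0]*d,(v-K[1,2])/K[1,1]*d,d],-1)@z["A"].T+z["b"]; ok=(d>0)&(v<300)
    else: P,im,ok=cloudP
    k=ok&(np.hypot(P[...,0]-c[0],P[...,1]-c[1])<rad)&(P[...,2]>z0)&(P[...,2]<z1)
    return P[k],im[k]
def blob(p,g=.0005,close=5):
    "largest blob of the points drawn on a grid, as contour in m"
    o=p[:,:2].min(0)-.02; q=((p[:,:2]-o)/g).astype(int); M=np.zeros(q.max(0)[::-1]+60,np.uint8); M[q[:,1],q[:,0]]=255
    M=cv2.morphologyEx(M,cv2.MORPH_CLOSE,np.ones((close,close))); M=cv2.morphologyEx(M,cv2.MORPH_OPEN,np.ones((5,5)))
    c=max(cv2.findContours(M,cv2.RETR_EXTERNAL,cv2.CHAIN_APPROX_NONE)[0],key=cv2.contourArea)
    return (c[:,0].astype(np.float32)+.5)*g+o.astype(np.float32)
def rect(p):
    (c,s,a)=cv2.minAreaRect(blob(p)); return np.round(c,4),np.round(s,4),round(a,1)
def circ(p):
    c,R=cv2.minEnclosingCircle(blob(p)); return np.round(c,4),round(R,4)
E
python3 - <<'E'
from h import *
J=[("riser_tall",(.475,-.265),.1,.053,.067,rect,("col0","col1","mid0","mid1")),
("col base",(.475,-.265),.07,.078,.091,rect,("col0","col1","mid0","mid1")),
("col ball",(.475,-.265),.05,.165,.185,circ,("col0","col1","mid0","mid1")),
("mat",(.605,-.12),.11,.004,.012,rect,("col0","mid0","mid1","cup0","cup1")),
("riser_low",(.495,.065),.1,.015,.026,rect,("cup0","cup1","mid0","mid1","med0")),
("cup base",(.495,.065),.07,.04,.05,circ,("cup0","cup1","mid0","mid1","med0")),
("cup rim",(.495,.065),.07,.15,.17,rect,("cup0","cup1","mid0","mid1")),
("cup rim+handles",(.495,.065),.07,.11,.17,rect,("cup0","cup1","mid0","mid1")),
("riser_mid",(.62,.27),.09,.033,.047,circ,("med0","med1","cup0")),
("med base",(.62,.27),.07,.052,.07,rect,("med0","med1","cup0")),
("med disc",(.62,.27),.07,.085,.14,rect,("med0","med1"))]
for nm,c,R,a,b,f,vs in J:
    for v in vs:
        p,_=band("w_"+v,c,R,a,b)
        if len(p)<30: print(nm,v,len(p)); continue
        try: print(nm,v,len(p),"z",np.median(p[:,2]).round(4),np.percentile(p[:,2],98).round(4),*f(p))
        except Exception as e: print(nm,v,len(p),e)
E
```

```text
riser_tall col0 5458 z 0.0602 0.062 [ 0.4909 -0.2712] [0.1099 0.1102] 11.1
riser_tall col1 4953 z 0.0604 0.0622 [ 0.4912 -0.272 ] [0.1099 0.1099] 11.1
riser_tall mid0 4558 z 0.0607 0.0631 [ 0.4911 -0.2705] [0.1097 0.11  ] 10.9
riser_tall mid1 5334 z 0.0607 0.0628 [ 0.4913 -0.2713] [0.1098 0.1101] 11.1
col base col0 1543 z 0.0853 0.0908 [ 0.4859 -0.2791] [0.0597 0.0603] 15.5
col base col1 1339 z 0.0854 0.0908 [ 0.486  -0.2797] [0.0602 0.0603] 15.9
col base mid0 1408 z 0.0856 0.0906 [ 0.4858 -0.2783] [0.0602 0.0601] 15.9
col base mid1 1642 z 0.0857 0.0906 [ 0.4862 -0.2792] [0.0605 0.0604] 15.1
col ball col0 494 z 0.1719 0.1756 [ 0.486  -0.2792] 0.0117
col ball col1 451 z 0.172 0.1756 [ 0.4857 -0.2796] 0.0119
col ball mid0 464 z 0.172 0.176 [ 0.4861 -0.2783] 0.0119
col ball mid1 555 z 0.1721 0.1762 [ 0.486  -0.2787] 0.0119
mat col0 8371 z 0.008 0.0098 [ 0.6083 -0.1174] [0.1196 0.1202] 2.7
mat mid0 8632 z 0.0084 0.0103 [ 0.6084 -0.1172] [0.1193 0.1194] 2.8
mat mid1 6827 z 0.0084 0.0102 [ 0.6088 -0.1177] [0.1193 0.1191] 2.8
mat cup0 9023 z 0.0087 0.0106 [ 0.6081 -0.1169] [0.1197 0.1199] 2
[... 1143 characters left out ...]
3 0.0402] 84.2
cup rim+handles mid0 2333 z 0.144 0.1608 [0.4948 0.0852] [0.0463 0.0219] 42.7
cup rim+handles mid1 2646 z 0.1451 0.1609 [0.4986 0.0551] [0.0231 0.0462] 70.2
riser_mid med0 4325 z 0.0404 0.0421 [0.6355 0.2855] 0.0551
riser_mid med1 3041 z 0.0402 0.0425 [0.6366 0.2853] 0.055
riser_mid cup0 2679 z 0.0399 0.0429 [0.6353 0.2852] 0.0549
med base med0 1308 z 0.0602 0.062 [0.6338 0.2831] [0.064  0.0451] 86.8
med base med1 970 z 0.06 0.0648 [0.6341 0.2826] [0.0632 0.0442] 87.1
med base cup0 1276 z 0.0599 0.0619 [0.6247 0.2829] [0.065  0.0295] 90.0
med disc med0 829 z 0.1214 0.126 [0.6342 0.2832] [0.0512 0.0166] 86.5
med disc med1 931 z 0.1174 0.1256 [0.6342 0.2827] [0.0506 0.0166] 88.3
```

Views agree to about 1 mm. Now I fit the cup's handle axis from fused points and move the column to the grey pad.

```bash
cat >> h.py <<'E'
TALL=(.4911,-.2714,.0604); MID=(.6358,.2853,.0402); LOW=(.508,.0728,.0203); MAT=(.6086,-.1173,.0083)
def pick(xy,zb,up,psi,width,force=50):
    "xy of the trophy, zb of its underside, grip height up above it"
    q=down(psi); z=zb+up+.006
    command_gripper(.085)
    r.reach([*xy,z+.12],q)
    hit=r.move_straight([*xy,z],speed=.15,max_force=10)
    if hit: print("touched on the way down",r.read_state()["eef_pos"]); return False
    command_gripper(width-.012,force); r.hold(.2); s=r.read_state()
    print("grip",s["grip_width"],s["grip_force"],"t",s["time_s"])
    if abs(s["grip_width"]-width)>.008: return False
    r.move_straight([*xy,up+.20],speed=.12); s=r.read_state(); print("lifted",s["grip_width"],s["contact_force"]); return True
def place(spot,up,psi):
    x,y,zt=spot; q=down(psi); z=zt+up+.006
    r.move_straight([x,y,up+.20],q,speed=.2); r.hold(.3)
    r.move_straight([x,y,z+.008],speed=.12); r.hold(.2)
    hit=r.move_straight([x,y,z-.004],speed=.02,max_force=4); s=r.read_state()
    print("down",hit,"dz",s["eef_pos"][2]-z,s["contact_force"].round(1))
    command_gripper(.085); r.hold(.2); r.move_straight([x,y,z+.14],speed=.2); print("t",r.read_state()["time_s"])
E
python3 - <<'E'
from h import *
c=np.array([.504,.0757])
for vs in (("cup0",),("cup1",),("mid0",),("mid1",)):
    p=np.vstack([band("w_"+v,c,.044,.095,.158)[0] for v in vs])[:,:2]-c
    d=np.hypot(*p.T); a=np.arctan2(p[:,1],p[:,0])[d>.029]
    print(vs,len(a),"handle axis deg",np.degrees(np.angle(np.exp(2j*a).mean())/2))
p1=np.arctan2(-.279,.486)+np.pi/2
if pick((.486,-.279),.0604,.074,p1,.032): place(MAT,.074,np.arctan2(MAT[1],MAT[0])+np.pi/2)
im,_=optics.get_image("scene"); cv2.imwrite("pics/s1.png",im[:,:,::-1])
E
```

```text
('cup0',) 191 handle axis deg -73.44770358664337
('cup1',) 201 handle axis deg -73.33441709530148
('mid0',) 151 handle axis deg -73.27538172168285
('mid1',) 212 handle axis deg -73.47929072105588
grip 0.030837325798636774 49.229541420936584 t 14.9583
lifted 0.031266633763722324 [ 0.34408871 -0.58004323 -2.75331398]
down True dz 0.0006068219899520305 [-0.7  0.9  4.3]
t 21.5917
```

View pics/s1.png

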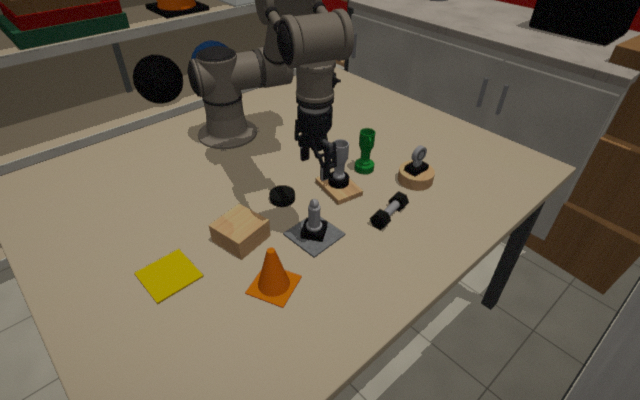

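The column stands upright on the grey pad at (314,222). The cup's handle axis is 106.6° in all four views, so I grip along 16.6° and move the cup to the tall riser.

```bash
python3 - <<'E'
from h import *
if pick((.504,.0757),.0203,.118,np.radians(106.6),.048): place(TALL,.118,np.arctan2(TALL[1],TALL[0])+np.pi/2)
im,_=optics.get_image("scene"); cv2.imwrite("pics/s2.png",im[:,:,::-1])
E
```

```text
grip 0.04543287555016015 50.648194055447675 t 24.35
lifted 0.04547769631838517 [-0.33360272  0.59912722 -3.33622784]
down True dz 0.0007205269912276546 [-1.3  1.1  3.8]
t 31.4917
```

View pics/s2.png

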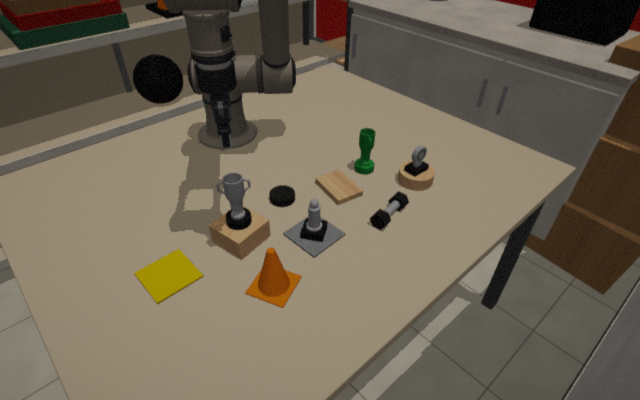

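The cup stands on the tall riser at (238,218). Next, the medal goes to the low riser, then I re-measure the column on the pad.

```bash
python3 - <<'E'
from h import *
if pick((.634,.2829),.0402,.059,np.radians(87),.016): place(LOW,.059,np.radians(79.2))
look(.54,-.08,np.arctan2(-.08,.54),.38,"w2")
for nm,c,R,a,b,f in (("col base",MAT,.06,.025,.039,rect),("col ball",MAT,.05,.113,.13,circ),("cup base",TALL,.06,.08,.09,circ),("med base",LOW,.06,.036,.044,rect)):
    p,_=band("w2",c,R,a,b); print(nm,len(p),np.median(p[:,2]) if len(p) else "",*(f(p) if len(p)>30 else ()))
E
```

```text
grip 0.015221105442970794 49.962419271469116 t 35.625
lifted 0.01537320823601855 [-0.0999595  -0.13995129 -3.29354331]
down True dz 0.00012042876280729531 [-0.7  0.5  5.6]
t 42.6417
col base 1523 0.033381465675932476 [ 0.6083 -0.1178] [0.0602 0.0601] 34.9
col ball 433 0.12009550189388124 [ 0.6083 -0.1175] 0.0118
cup base 1275 0.08559148622301122 [ 0.4911 -0.2698] 0.032
med base 936 0.03996961572631097 [0.5081 0.0725] [0.0639 0.0451] 79.1
```

View pics/w2.png

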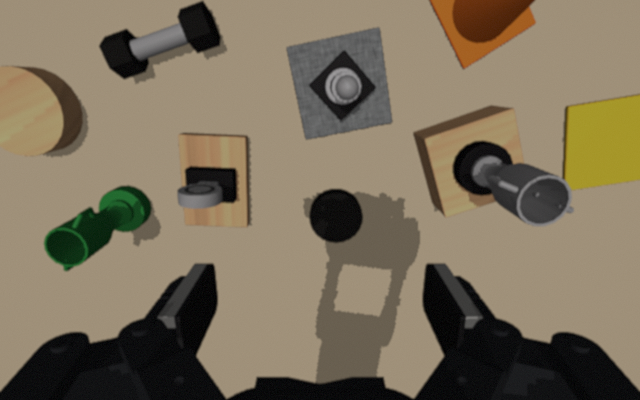

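The medal is on the low riser at (210,184), the cup on the tall one at (483,168) and the column on the pad at (344,86). All are centred within 2 mm. Last comes the column to the round riser.

```bash
python3 - <<'E'
from h import *
if pick((.6083,-.1177),.0083,.074,np.arctan2(-.1177,.6083)+np.pi/2,.032): place(MID,.074,np.arctan2(MID[1],MID[0])+np.pi/2)
look(.56,.2,np.arctan2(.2,.56),.38,"w3")
for nm,c,R,a,b,f in (("col base",MID,.06,.058,.071,rect),("col ball",MID,.05,.146,.17,circ),("med base",LOW,.06,.036,.044,rect)):
    p,_=band("w3",c,R,a,b); print(nm,len(p),np.median(p[:,2]) if len(p) else "",*(f(p) if len(p)>30 else ()))
im,_=optics.get_image("scene"); cv2.imwrite("pics/s3.png",im[:,:,::-1])
E
```

```text
grip 0.031195312761349434 49.606733322143555 t 47.425
lifted 0.031246989278997085 [-0.01368433  0.28341346 -3.86548801]
down True dz 0.0006928803435030384 [-0.8  0.2  5.1]
t 55.2333
col base 1704 0.0652598508547444 [0.6357 0.285 ] [0.0605 0.0601] 70.1
col ball 547 0.1519753896881833 [0.6355 0.285 ] 0.012
med base 894 0.04063344365515348 [0.5083 0.0736] [0.0632 0.045 ] 79.0
```

View pics/s3.png

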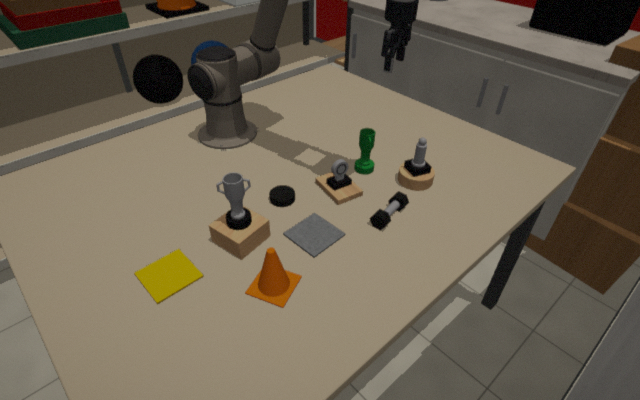

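The cup (238,215), medal (340,180) and column (418,165) all stand on their own risers. The pad at (314,234) is empty and the bystanders are where they were.

```bash
python3 -c "
from workcell import r
print(r.finish_job())"
```

```text
the job is handed in; nothing more can be done
None
```

The job is handed in after about 57 s: the cup is on the tall riser, the column on the middle one and the medal on the low one, each upright and measured within 2 mm of centre; the pad is empty and the bystanders look unmoved.

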